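Shift a push sled's brake from second into third

TASK

The push sled's brake unit has been left in second gear: its red-knobbed lever leans back in the near left slot of the H-shaped gate, as seen from the robot. Shift it into third with the fingertips: push the lever forward to neutral, across to the right, and forward until it is fully home in the far right slot, without putting it into either of the other two slots on the way. Only push the lever, never pinch or force it, leave the loose gear around it where it is, and finish clear.

Things in the scene. Friction and masses are not known exactly. Their poses are not given: they have to be found in the camera images.
- brake_unit: the push sled's magnetic brake unit, fixed: grey selector box (120 x 110 mm) on a base plate 200 mm deep, 300 mm wide, 8 mm thick, with a yellow finned drum, top 157 mm above the table, 127 to 210 mm left of the gate. Origin on the table under the gate's centre; x forward (away from the robot, yaw within 0.4 rad), y left, z up
- gate_centre (a point): centre of the H-gate, on the top of its metal plate, 86 mm above the table. In the unit's axes the cut-out has a left and a right lane 16 mm wide, centred at y = +15 and -15 mm, each running from x = -24 to +24 mm, joined by a crossing (neutral) 16 mm wide at x = 0. Red pips number the slots: 1 far left, 2 near left, 3 far right, 4 near right
- lever: the gear lever: a 10 mm round steel rod tilting about a pivot at its lower end, 25 mm above the table under the gate's centre, with a red ball knob on top. Origin at the pivot, z along the rod. Under the ball a tapered red collar to 30 mm below the ball's centre, then bare rod down to the gate
- knob (a point): centre of the red ball knob (36 mm diameter), 140 mm from the pivot: 165 mm above the table when upright, 154 mm at the end of a slot. In the unit's frame: x = 140 sin(fore), y = -140 cos(fore) sin(cross), z = 25 + 140 cos(fore) cos(cross) mm
- shift_cross (a joint): sideways tilt of the lever, rad: positive to the right (the unit's -y); stops at -0.253 (left lane, knob 35 mm left of centre) and +0.253 (right lane). It can change only in the crossing, with shift_fore within about 0.05 of 0. Moves with about 2 N at the knob, firm stops, no spring, stays where it is left
- shift_fore (a joint): fore-and-aft tilt of the lever, rad: positive forward (the unit's +x), 0 in neutral; stops at -0.301 (fully back, knob 41 mm behind centre) and +0.301 (fully forward). Moves with 2 to 4 N at the knob, no spring, stays where it is left. It starts in the near left slot, not always fully back (-0.30 to -0.18)
- slot_three (a point): the middle of the rod's place in the third slot, on the top of the gate plate (86 mm above the table, 18 mm ahead and 15 mm to the right of the gate's centre)
- kettlebell: small black cast-iron kettlebell, 2 kg, loose, 98 mm across and 137 mm high with its handle, beside the unit on its right; origin under its centre
- spring_clip: red spring clip, loose, about 95 x 50 x 28 mm, lying just beyond the unit; origin under its pivot
- tray: blue plastic tray, loose, 220 x 150 x 35 mm; origin under its centre
- finger_ring: white hard-silicone finger ring, loose, 68 mm across, 18 mm high, lying in the tray; origin under its centre
- grip_trainer: steel grip trainer, loose, lying flat, about 145 x 80 x 24 mm; origin under its middle
- latch: steel bracket latch with a sliding bolt, loose, about 105 x 40 x 40 mm; origin under its middle

How it is judged:
By the outcome, as a careful person would: the job done as asked, in the order asked, and still so for the second after the job is handed in, with the robot touching nothing.
It also fails if it takes over 54 s, if anything falls off the work surface, if the arm or the gripper's body presses on something with over 40 N, if the wrist force passes 120 N, or if a joint passes its speed limit or range.

ROBOT

A 7-joint arm with a two-finger parallel gripper is mounted at the origin on the work surface. World frame = base frame: x ahead of the robot, y to its left, z up, the work surface at z = 0. Lengths are in m, angles in rad, forces in N, time in s.
With the tool pointing down it reaches from about 0.4 to 0.875 m from the base axis. Payload 19.3 kg.
Tool frame: the origin (TCP) lies midway between the tips of the shut fingers; the grasp point (between the pads) lies 19 mm behind it; z points along the fingers, y is the line along which they close (so a half turn about z gives the same grasp; the last joint's range is limited). The gripper opens to 85 mm and grips with 20 to 120 N. Pads are 22 mm wide; open, the fingers measure 114 mm over their backs; the gripper's body (76 mm by 85 mm) begins 54 mm behind the grasp point. The pads swing forward as they close: fully open they stand 13 mm farther back than shut.
Start: joints at [1.151, 0.521, -0.036, 1.599, 0.021, 1.021, -0.113], TCP at [0.214, -0.587, 0.231] pointing down, gripper open.
Joint ranges: [-2.91, 2.91], [-0.3, 2.13], [-1.5, 1.42], [0.17, 2.43], [-1.26, 4.41], [0.16, 1.93], [-2.52, 2.52]. Speed limits (rad/s): [1.89, 1.89, 2.39, 2.39, 3.01, 3.01, 3.01].

INTERFACE

Orientations are given as [roll, pitch, yaw] about the fixed x, y, z axes, in that order (R = Rz(yaw) Ry(pitch) Rx(roll)).
In Python, from workcell import * gives the robot as it stands.
- The arm moves only by the shell command python3 -m creep 'ROWS' [FORCE]. ROWS is JSON, a list that holds one entry, the list of rows, each a list of 7 numbers: the closure, from -1 (fully open) to 1 (shut), then the shift along the tool's x, y, z in m, then the turn, a rotation vector about the tool's x, y, z in degrees. A call has 1 to 10 rows; each row shifts and turns the commanded pose from where the row before left it, along the tool's axes as they then stand; what a row does not reach is not made up. A row lasts 1/10 s, in which the tool goes at most 50 mm and 8.59 degrees, less where a joint would pass 70% of its speed; a pose out of reach is approached as far as the arm can. A call is refused whole if a number of a shift passes 0.05 or a number of a turn 8.59, either way. A call with a gripper value outside its range is refused whole. The fingers move at their own pace and stop on an object; FORCE is the grip in N (left out, the last holds). Time passes only in rows, so rows that do not move let the fingers close. It gives the time, the measured TCP pose, the force, the opening and the grip force at its end, in the units of the state.
- observe(): the state, without advancing time (a new reading comes with each control period).
- grab_frame(name): name is "side" or "top"; returns a dict with "image" (400x640x3 uint8, red, green, blue), "range_z" (400x640 float32, m along the optical axis (not along the pixel's ray), 0 where there is no reading), "fx", "fy", "cx", "cy" (pixels), "k1" (the pictures are not rectified: a ray, as slopes to the right and down, at radius r is drawn at 1 + k1 r^2 times it, then the intrinsics apply), "R" (3x3) and "t" (3): a world point X has camera coordinates R X + t. Camera axes: x right, y down, z forward; pixel columns grow to the right and rows downward; lengths in m; the calibration is good to about 2 mm. A picture is of the moment at which its call begins.
- job_done(): hands the job in; it is judged then, once.
Trained networks look in a picture, given as the dict that the camera call returned (one of the last four; its "shot" number tells which), for a name from the list of things; names that differ only in an ending like _2 or _b are one class to them, and where a whole thing is asked for, a point or a joint stands for the part that bears it (a point fixed in the world has none). Each returns a list of dicts, best first, with "confidence" (0 to 1); they miss things now and then, are a little off and sometimes report something else, mostly with a low value. They report only what shows in the picture. A call takes as long as a camera call.
- find_in(picture, thing): "extent" ([centre column, centre row, width, height] in pixels, round what is visible of it).
- outline_of(picture, thing): "region" (400x640 bool, what is visible of it) and "extent" ([centre column, centre row, width, height] in pixels, round what is visible of it).
- tip_of(picture, thing): "position" ([column, row] in pixels: a listed point, or the origin of a listed thing).
The state is a dict: "clock": time; "qpos": joint angles; "qd": joint speeds; "joint_efforts": joint torques, N m; "position": TCP position; "tool_rot": TCP orientation; "force": force on the tool from outside, world axes, zero at the start; "moment": the same for the moment, N m; "grip_width": finger opening in m; "finger_force": force on a finger pad.
Only numpy, scipy, OpenCV 4.12 (cv2) and the standard library are available. Lean on these libraries where they do the work, as an engineer would, in place of code of your own. Each camera call takes 0.05 s, during which the arm holds its last target. There are 200 camera calls.

## Working session

There is one attempt and no reset: what is moved stays moved. The work goes in short steps, Python scripts to look and compute and a shell command to move; the robot and the scene stay as the last step left them, time stands still between calls to the robot, and variables do not carry over. Pictures are saved under pics/ and viewed, at most 10 in all, crops included, and the job is handed in when it is done.

```bash
mkdir -p pics; cat > h.py <<'E'
from workcell import *
import numpy as np, cv2
from scipy.spatial.transform import Rotation as Ro
def ray(f,px):
    d=np.array([(px[0]-f["cx"])/f["fx"],(px[1]-f["cy"])/f["fy"]]);u=d.copy()
    for _ in range(20): u=d/(1+f["k1"]*(u@u))
    R=np.array(f["R"]);t=np.array(f["t"])
    return -R.T@t, R.T@np.array([u[0],u[1],1.])
def at(f,px,z):
    o,d=ray(f,px); return o+d*(z-o[2])/d[2]
def dep(f,px):
    o,d=ray(f,px); c,r=np.round(px).astype(int); w=f["range_z"][r-1:r+2,c-1:c+2]; w=w[w>0]
    return o+d*np.median(w) if len(w) else None
def tri(f1,p1,f2,p2):
    o1,d1=ray(f1,p1);o2,d2=ray(f2,p2)
    s=np.linalg.lstsq(np.c_[d1,-d2],o2-o1,rcond=None)[0]
    a=o1+d1*s[0];b=o2+d2*s[1]; return (a+b)/2,np.linalg.norm(a-b)
E
python3 - <<'E'
from h import *
np.set_printoptions(precision=4,suppress=True)
fs={n:grab_frame(n) for n in("side","top")}
for n,f in fs.items():
    cv2.imwrite(f"pics/{n}0.png",f["image"][:,:,::-1])
    print(n,-np.array(f["R"]).T@f["t"])
P={}
for th in("knob","gate_centre","slot_three","lever","brake_unit","kettlebell","spring_clip","tray"):
    for n,f in fs.items():
        r=tip_of(f,th)
        if r: P[th,n]=r[0]["position"]; print(th,n,r[0]["position"],round(r[0]["confidence"],2),dep(f,r[0]["position"]))
    if (th,"side") in P and (th,"top") in P: print("  tri",*tri(fs["side"],P[th,"side"],fs["top"],P[th,"top"]))
print(observe())
E
```

```text
side [ 0.3865 -0.9238  1.0245]
top [ 0.3749 -0.0287  1.3084]
knob side [304.5, 172.9] 0.5 [0.5344 0.0494 0.1664]
knob top [292.1, 211.3] 0.4 [0.5246 0.0639 0.1743]
  tri [0.5322 0.0656 0.1517] 0.009264763126651272
gate_centre side [316.5, 200.7] 0.55 [0.5614 0.0134 0.085 ]
gate_centre top [306.3, 210.5] 0.91 [0.5399 0.0249 0.0845]
  tri [0.5526 0.0249 0.0726] 0.021930349243053277
slot_three side [319.1, 201.1] 0.81 [0.5682 0.0087 0.0865]
slot_three top [314.8, 201.9] 0.7 [ 0.5687 -0.0022  0.085 ]
  tri [ 0.5663 -0.0025  0.0978] 0.0006601760582381828
lever side [301.6, 131.1] 0.48 [0.5898 0.4485 0.02  ]
lever top [307.3, 207.5] 0.56 [0.5507 0.0222 0.0783]
  tri [0.5192 0.0111 0.3395] 0.011597790345783288
brake_unit side [308.9, 221.9] 0.56 [ 0.5303 -0.0288  0.0455]
brake_unit top [309.8, 212.6] 0.89 [0.5342 0.0136 0.0767]
  tri [ 0.5411  0.0164 -0.0037] 0.0070471334523176605
kettlebell side [295.4, 263.5] 0.57 [ 0.4665 -0.1815  0.0602]
kettlebell top [354.0, 234.6] 0.83 [ 0.4642 -0.1306  0.0861]
  tri [ 0.4708 -0.1375  0.003 ] 0.0010501790289806
spring_clip side [370.4, 219.3] 0.47 [ 0.7159 -0.0332  0.0213]
spring_clip top [314.7, 163.7] 0.54 [0.713  0.0022 0.0251]
  tri [ 0.7271  0.0031 -0.0199] 0.004495436429423532
tray side [327.7, 374.2] 0.62 [ 0.491  -0.4749  0.0234]
tray top [452.7, 228.3] 0.6 [ 0.4963 -0.4698  0.022 ]
  tri [ 0.4943 -0.4716  0.0163] 0.0050486936915371755
{'clock': 0.9, 'qpos': array([ 1.1508,  0.5214, -0.0363,  1.5995,  0.0212,  1.0211, -0.1128]), 'qd': array([ 0.0011, -0.0013, -0.0003,  0.0005, -0.0006,  0.0003, -0.0005]), 'joint_efforts': array([  0.0004, -92.6845,   1.9791, -37.0242,   0.0183,   0.0018,
        -0.    ]), 'position': array([ 0.2142, -0.5872,  0.2313]), 'tool_rot': array([3.1416, 0.    , 0.3498]), 'force': array([ 0.5746, -0.4813, -0.1026]), 'moment': array([ 0.0053, -0.0508, -0.0148]), 'finger_force': 0.0, 'grip_width': 0.08548072488987342}
```

```bash
python3 - <<'E'
import cv2,numpy as np
t=cv2.imread("pics/top0.png");s=cv2.imread("pics/side0.png")
a=cv2.resize(t[130:270,230:390],None,fx=5,fy=4.2857) if 0 else cv2.resize(t[140:260,240:380],None,fx=5,fy=5,interpolation=3)
b=cv2.resize(s[120:240,240:380],None,fx=5,fy=5,interpolation=3)
cv2.imwrite("pics/ct.png",a);cv2.imwrite("pics/cs.png",b)
E
```

```text
(no output)
```

View pics/ct.png

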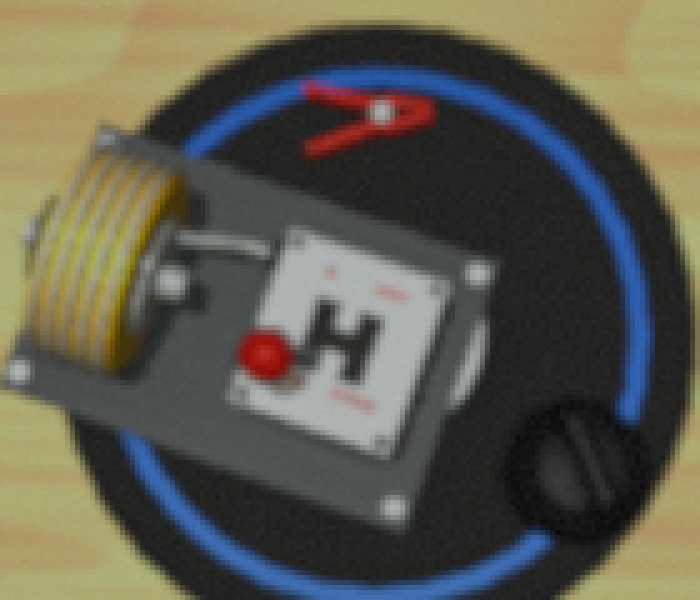

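View pics/cs.png

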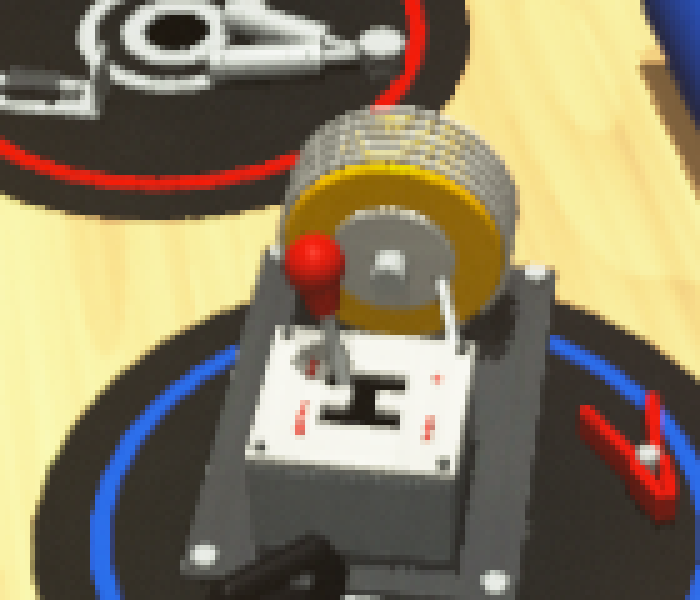

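View pics/top0.png

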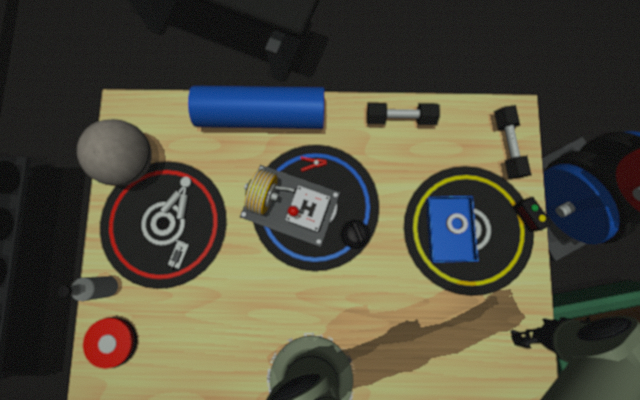

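```bash
cat > m.py <<'E'
from h import *
np.set_printoptions(precision=4,suppress=True)
def red(f,box):
    c0,r0,c1,r1=box; im=f["image"][r0:r1,c0:c1].astype(int)
    m=(im[:,:,0]>110)&(im[:,:,1]<60)&(im[:,:,2]<60)
    n,l,st,ce=cv2.connectedComponentsWithStats(m.astype(np.uint8))
    k=1+np.argmax(st[1:,4]); return ce[k]+[c0,r0],st[k]
E
python3 - <<'E'
from m import *
t=grab_frame("top");s=grab_frame("side")
tc=np.array([(298,240),(437,287),(384,445),(241,394)])/5+[240,140]-.4
sc=np.array([(287,330),(463,347),(443,463),(258,446)])/5+[240,120]-.4
# order top: farL farR nearR nearL ; side: nearL? image: right = forward
T=np.array([at(t,p,.086) for p in tc]); S=np.array([at(s,p,.086) for p in sc])
print(T,T.mean(0));print(S,S.mean(0))
x=T[0]+T[1]-T[2]-T[3];y=T[0]+T[3]-T[1]-T[2];print(np.arctan2(x[1],x[0]),np.arctan2(-y[0],y[1]))
x=S[1]+S[2]-S[0]-S[3];y=S[0]+S[1]-S[2]-S[3];print(np.arctan2(x[1],x[0]),np.arctan2(-y[0],y[1]))
kt,a=red(t,(280,195,310,225));print(kt,a)
for o in outline_of(s,"knob")[:2]+outline_of(t,"knob")[:2]: print(o["extent"],o["confidence"])
ks=np.array([315,259])/5+[240,120]-.4
print(at(t,kt,.157),at(s,ks,.157),tri(s,ks,t,kt))
E
```

```text
[[ 0.6152  0.05    0.086 ]
 [ 0.5855 -0.0418  0.086 ]
 [ 0.4813 -0.0092  0.086 ]
 [ 0.5127  0.0844  0.086 ]] [0.5487 0.0209 0.086 ]
[[ 0.516   0.0879  0.086 ]
 [ 0.6168  0.0519  0.086 ]
 [ 0.5848 -0.04    0.086 ]
 [ 0.4839 -0.0055  0.086 ]] [0.5504 0.0236 0.086 ]
-0.3134482655918565 -0.31906956526014646
-0.3358135751672186 -0.33304190589063665
[292.4667 210.56  ] [ 8 11 10 10 75]
[305.1, 175.8, 14.9, 16.9] 0.61
[295.8, 210.4, 13.1, 8.7] 0.61
[0.5292 0.0642 0.157 ] [0.5318 0.0677 0.157 ] (array([0.53  , 0.064 , 0.1601]), np.float64(0.0024829249541479244))
```

The top view shows the H-plate centred at about (308, 208) and the knob at (292, 210). In the side view the knob is at about (303, 172). The lever is in the near left slot, and the drum and kettlebell stand clear to either side. Next I shut the fingers, rise and align with the unit's axes.

```bash
python3 -m creep '[[[1,0,0,-0.015,0,0,7.7],[1,0,0,-0.015,0,0,7.7],[1,0.02,0,-0.015,0,0,7.7],[1,0.02,0,-0.015,0,0,7.7],[1,0.02,0,-0.015,0,0,7.8],[1,0.03,-0.03,0,0,0,0],[1,0.03,-0.04,0,0,0,0],[1,0,-0.04,0,0,0,0],[1,0,-0.04,0,0,0,0],[1,0,-0.04,0,0,0,0]]]' 30
```

```text
clock: 2.1
position: [0.3915, -0.4277, 0.3062]
tool_rot: [-3.142, 0.0, -0.324]
force: [0.6, -0.4, 0.2]
grip_width: 0.0001
finger_force: 0.0
```

```bash
python3 -m creep '[[[1,0,-0.045,0,0,0,0],[1,0,-0.045,0,0,0,0],[1,0,-0.045,0,0,0,0],[1,0,-0.045,0,0,0,0],[1,-0.01,-0.045,0,0,0,0],[1,-0.02,-0.045,0,0,0,0],[1,-0.02,-0.045,0,0,0,0],[1,-0.02,-0.045,0,0,0,0],[1,-0.02,-0.045,0,0,0,0],[1,0,-0.045,0,0,0,0]]]'; python3 -m creep '[[[1,0,-0.03,0,0,0,0],[1,0,0,0,0,0,0]]]'
cat > st.py <<'E'
from m import *
C=np.array([.5495,.022]);U=np.array([.9477,-.3193]);L=np.array([.3193,.9477])
o=observe();d=o["position"][:2]-C;print("tcp unit",d@U,d@L,o["position"][2],o["force"],o["clock"])
E
python3 st.py
```

```text
clock: 3.1
position: [0.4475, 0.028, 0.3069]
tool_rot: [-3.142, -0.001, -0.323]
force: [1.6, -0.7, 0.2]
grip_width: -0.0
finger_force: 0.0
clock: 3.3
position: [0.4591, 0.0583, 0.3064]
tool_rot: [-3.14, -0.0, -0.319]
force: [-0.0, -1.5, -0.1]
grip_width: 0.0001
finger_force: 0.0
tcp unit -0.09722184409550542 0.005564300488994416 0.3063703960856259 [-0.0453 -1.5119 -0.1132] 3.3
```

```bash
python3 -m creep '[[[1,0,-0.03,0.02,0,0,0],[1,0,0,0.04,0,0,0],[1,0,0,0.04,0,0,0],[1,0,0,0.035,0,0,0],[1,0,0,0.025,0,0,0],[1,0,0,0,0,0,0],[1,0,0,0,0,0,0]]]'; python3 st.py; python3 - <<'E'
from m import *
for n,b in(("side",(240,120,400,240)),("top",(240,140,380,245))):
    f=grab_frame(n);c=f["image"][b[1]:b[3],b[0]:b[2],::-1]
    cv2.imwrite(f"pics/{n}1.png",cv2.resize(c,None,fx=5,fy=5,interpolation=3))
E
```

```text
clock: 4.0
position: [0.4683, 0.0825, 0.1469]
tool_rot: [3.141, 0.0, -0.324]
force: [0.5, 0.3, 0.1]
grip_width: 0.0001
finger_force: 0.0
tcp unit -0.09631632810985646 0.03144378038452919 0.14693441002769236 [0.4936 0.2787 0.1216] 4.0
```

View pics/side1.png

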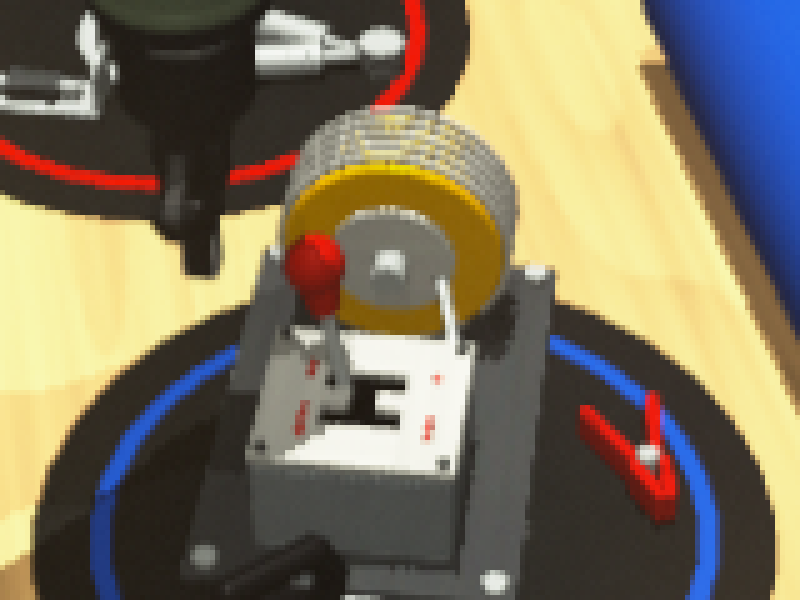

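The picture shows the shut fingertip at crop (202, 275), just behind the knob at (315, 260) and level with it, and nothing lies between them. I approach and push in small steps.

```bash
python3 -m creep '[[[1,0.015,-0.003,0.004,0,0,0],[1,0.01,0,0,0,0,0],[1,0.004,0,0,0,0,0],[1,0.004,0,0,0,0,0],[1,0.004,0,0,0,0,0],[1,0.004,0,0,0,0,0],[1,0.004,0,0,0,0,0]]]'; python3 st.py;  python3 -m creep '[[[1,0.004,0,0,0,0,0],[1,0.004,0,0,0,0,0],[1,0.002,0,0,0,0,0],[1,0,0,0,0,0,0]]]'; python3 st.py
python3 - <<'E'
from m import *
f=grab_frame("side");k,a=red(f,(285,155,325,195));print(k,a)
E
```

```text
clock: 4.8
position: [0.5116, 0.0714, 0.1424]
tool_rot: [3.141, 0.0, -0.324]
force: [-3.1, 1.4, 2.6]
grip_width: 0.0
finger_force: 1.5
tcp unit -0.051651419123272604 0.03470805473817287 0.14236421567545024 [-3.1199  1.377   2.556 ] 4.8
clock: 5.2
position: [0.5214, 0.068, 0.1422]
tool_rot: [-3.142, -0.0, -0.324]
force: [-2.0, 1.0, 0.2]
grip_width: 0.0002
finger_force: 0.9
tcp unit -0.04132373065924797 0.03464791644081075 0.14222484013410197 [-1.9672  1.0236  0.1605] 5.2
[308.5312 171.6875] [21 14  6  7 32]
```

```bash
cat >> m.py <<'E'
C=np.array([.5495,.022]);U=np.array([.9477,-.3193]);L=np.array([.3193,.9477])
def proj(f,X):
    c=np.array(f["R"])@X+f["t"];u=c[:2]/c[2];u=u*(1+f["k1"]*(u@u));return np.array([u[0]*f["fx"]+f["cx"],u[1]*f["fy"]+f["cy"]])
def knob(fo,cr):
    x=.14*np.sin(fo);y=-.14*np.cos(fo)*np.sin(cr);return np.r_[C+x*U+y*L,.025+.14*np.cos(fo)*np.cos(cr)]
def cmp(box=(280,145,345,200),name="side",img=None):
    if img is None:f=grab_frame(name);im=f["image"]
    else:f=grab_frame(name);im=img
    c0,r0,c1,r1=box;h=cv2.cvtColor(np.ascontiguousarray(im[r0:r1,c0:c1]),cv2.COLOR_RGB2HSV).astype(int)
    m=((h[:,:,0]<8)|(h[:,:,0]>172))&(h[:,:,1]>140)&(h[:,:,2]>50)
    n,l,st,ce=cv2.connectedComponentsWithStats(m.astype(np.uint8));k=1+np.argmax(st[1:,4]);l=l==k
    for r in range(st[k,1],st[k,1]+st[k,3]): 
        c=np.where(l[r])[0];print(r+r0,c.min()+c0,c.max()+c0,end=' | ')
    print(st[k]);return f
E
python3 - <<'E'
from m import *
cmp(img=cv2.imread("pics/side0.png")[:,:,::-1])
f=cmp()
for a in(-.301,-.23,-.18,-.1,-.05,0,.05): print(a,proj(f,knob(a,-.253)))
cv2.imwrite("pics/side2.png",cv2.resize(f["image"][120:240,240:400,::-1],None,fx=5,fy=5,interpolation=3))
E
```

```text
167 300 304 | 168 299 306 | 169 298 307 | 170 297 307 | 171 297 308 | 172 297 308 | 173 297 308 | 174 297 308 | 175 298 307 | 176 298 307 | 177 299 307 | 178 300 307 | 179 300 307 | 180 301 307 | 181 301 306 | 182 302 306 | 183 303 303 | [ 17  22  12  17 146]
167 307 311 | 168 305 313 | 169 304 313 | 170 303 314 | 171 303 314 | 172 303 314 | 173 303 314 | 174 303 314 | 175 304 313 | 176 305 313 | 177 306 313 | 178 306 312 | 179 307 312 | 180 307 312 | 181 307 312 | 182 308 311 | [ 23  22  12  16 140]
-0.301 [298.9215 172.7253]
-0.23 [302.2198 172.1831]
-0.18 [304.5816 171.9313]
-0.1 [308.4091 171.7546]
-0.05 [310.821  171.7866]
0 [313.2396 171.9282]
0.05 [315.6581 172.1794]
```

View pics/side2.png

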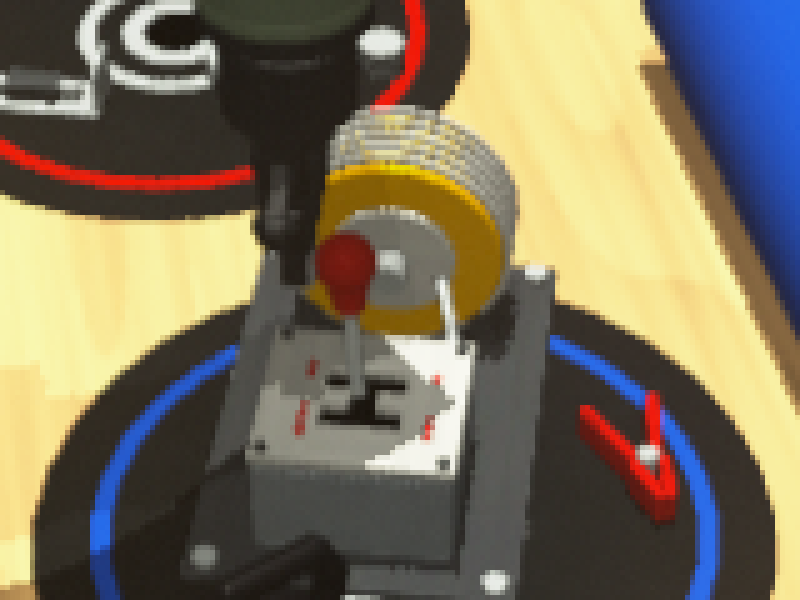

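The side crop shows the fingertip touching the knob at (345, 260), which puts fore at about -0.10. Neutral is about 13.5 mm further.

```bash
python3 -m creep '[[[1,0.004,0,0,0,0,0],[1,0.004,0,0,0,0,0],[1,0.003,0,0,0,0,0],[1,0.0025,0,0,0,0,0],[1,0,0,0,0,0,0],[1,0,0,0,0,0,0]]]'; python3 st.py
python3 -c "from m import *;cmp()"
```

```text
clock: 5.95
position: [0.534, 0.0638, 0.1422]
tool_rot: [-3.142, -0.0, -0.324]
force: [-1.2, 0.7, -0.5]
grip_width: 0.0001
finger_force: 0.4
tcp unit -0.02798323239551423 0.03465793009147538 0.14224549610147033 [-1.158   0.7073 -0.4716] 5.95
167 311 316 | 168 310 317 | 169 309 318 | 170 308 318 | 171 308 319 | 172 308 319 | 173 308 319 | 174 308 319 | 175 309 318 | 176 309 318 | 177 310 317 | 178 310 316 | 179 311 316 | 180 311 316 | 181 311 316 | 182 312 314 | [ 28  22  12  16 139]
```

```bash
python3 -m creep '[[[1,-0.01,0,0,0,0,0],[1,-0.02,0,0,0,0,0],[1,0,-0.02,0,0,0,0],[1,0,-0.03,0,0,0,0],[1,0.01,0,0,0,0,0],[1,0.025,0,0,0,0,0],[1,0.023,0,0,0,0,0],[1,0,0,0,0,0,0],[1,0,0,0,0,0,0]]]'; python3 st.py
python3 - <<'E'
from m import *
f=cmp();t=grab_frame("top")
a=f["image"][130:230,260:340];b=t["image"][160:260,260:340]
cv2.imwrite("pics/p3.png",cv2.resize(np.hstack([a,b])[:,:,::-1],None,fx=5,fy=5,interpolation=3))
E
```

```text
clock: 6.9
position: [0.5759, 0.1021, 0.142]
tool_rot: [3.141, 0.001, -0.324]
force: [0.5, 0.4, -0.4]
grip_width: 0.0002
finger_force: 0.0
tcp unit -0.000529298388592489 0.08431250410335307 0.14201307924451623 [ 0.4502  0.3898 -0.4193] 6.9
166 313 315 | 167 311 316 | 168 310 317 | 169 309 318 | 170 308 319 | 171 308 319 | 172 308 319 | 173 308 319 | 174 308 319 | 175 309 318 | 176 309 318 | 177 310 317 | 178 310 316 | 179 311 316 | 180 311 316 | 181 311 316 | 182 312 314 | [ 28  21  12  17 143]
```

View pics/p3.png

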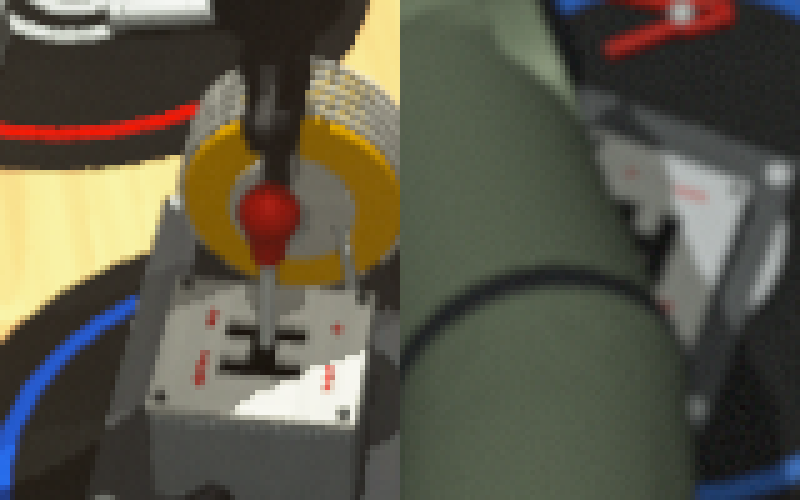

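The crop shows the lever upright in neutral on the left, with the rod in line with the crossing and the finger directly behind the knob, to its left. I push right.

```bash
python3 -m creep '[[[1,0,0.008,0,0,0,0],[1,0,0.004,0,0,0,0],[1,0,0.004,0,0,0,0],[1,0,0.004,0,0,0,0],[1,0,0.004,0,0,0,0],[1,0,0.004,0,0,0,0],[1,0,0.004,0,0,0,0],[1,0,0.004,0,0,0,0],[1,0,0,0,0,0,0]]]'; python3 st.py
python3 - <<'E'
from m import *
f=cmp(box=(280,145,360,220))
for a in(-.2,-.1,0,.1,.253): print(a,proj(f,knob(0,a)))
E
```

```text
clock: 7.9
position: [0.5648, 0.0675, 0.1423]
tool_rot: [3.141, 0.0, -0.325]
force: [0.3, 1.5, 0.6]
grip_width: -0.0003
finger_force: 0.7
tcp unit -1.677336092492654e-06 0.04802922462114529 0.14230695212311031 [0.2771 1.4607 0.5557] 7.9
169 312 314 | 170 310 315 | 171 309 316 | 172 308 317 | 173 307 318 | 174 307 318 | 175 307 318 | 176 307 318 | 177 307 318 | 178 308 318 | 179 309 317 | 180 309 316 | 181 310 316 | 182 310 315 | 183 310 315 | 184 310 315 | 185 310 313 | [ 27  24  12  17 144]
-0.2 [312.8853 173.1396]
-0.1 [312.2035 175.7823]
0 [311.511  178.8746]
0.1 [310.8158 182.3894]
0.253 [309.7671 188.5038]
```

```bash
python3 -m creep '[[[1,0,0.005,0,0,0,0],[1,0,0.005,0,0,0,0],[1,0,0.005,0,0,0,0],[1,0,0.005,0,0,0,0],[1,0,0.005,0,0,0,0],[1,0,0.005,0,0,0,0],[1,0,0.005,0,0,0,0],[1,0,0.005,0,0,0,0],[1,0,0.004,0,0,0,0],[1,0,0,0,0,0,0]]]'; python3 st.py
python3 -c "from m import *
cmp(box=(280,145,360,220))"
```

```text
clock: 8.95
position: [0.5507, 0.0258, 0.1422]
tool_rot: [3.141, 0.0, -0.325]
force: [-0.6, 0.6, -1.7]
grip_width: -0.0
finger_force: 0.3
tcp unit -8.646445948694509e-05 0.0039713899020975465 0.14217456639379936 [-0.5795  0.5582 -1.7128] 8.95
180 309 312 | 181 308 313 | 182 307 314 | 183 305 315 | 184 305 315 | 185 304 316 | 186 305 316 | 187 305 316 | 188 305 316 | 189 306 315 | 190 306 315 | 191 307 314 | 192 308 313 | 193 309 313 | 194 309 312 | [ 24  35  13  15 132]
```

```bash
python3 -m creep '[[[1,0,0.002,0,0,0,0],[1,0,0.002,0,0,0,0],[1,0,0.001,0,0,0,0],[1,0,0,0,0,0,0]]]'; python3 st.py; python3 -m creep '[[[1,0,0.001,0,0,0,0],[1,0,0.001,0,0,0,0],[1,0,0,0,0,0,0]]]'; python3 st.py
python3 -c "from m import *
cmp(box=(280,145,360,220))"
```

```text
clock: 9.4
position: [0.5493, 0.0217, 0.1423]
tool_rot: [3.142, 0.0, -0.324]
force: [0.5, 1.6, -0.8]
grip_width: 0.0001
finger_force: 0.7
tcp unit -5.721237303003708e-05 -0.0003563991897276943 0.14227884108139033 [ 0.5182  1.6287 -0.7805] 9.4
clock: 9.7
position: [0.5487, 0.0197, 0.1423]
tool_rot: [3.141, 0.0, -0.324]
force: [0.4, 1.2, -1.1]
grip_width: 0.0
finger_force: 0.8
tcp unit -4.731646297968263e-05 -0.002443986119808563 0.1422757164243489 [ 0.3825  1.1814 -1.1249] 9.7
182 308 312 | 183 308 313 | 184 305 314 | 185 305 315 | 186 305 315 | 187 305 316 | 188 305 316 | 189 305 316 | 190 305 315 | 191 305 315 | 192 306 314 | 193 307 314 | 194 307 313 | 195 308 313 | 196 309 312 | [ 25  37  12  15 135]
```

```bash
for i in 1; do python3 -m creep '[[[1,0,0.001,0,0,0,0],[1,0,0,0,0,0,0]]]' | grep -E "posi|^force"; python3 -m creep '[[[1,0,0.001,0,0,0,0],[1,0,0,0,0,0,0]]]'| grep -E "posi|^force"; done; python3 st.py
```

```text
position: [0.5484, 0.0188, 0.1423]
force: [0.7, 0.9, -1.4]
position: [0.5481, 0.0179, 0.1423]
force: [0.6, 2.1, -1.9]
tcp unit 3.246526200089729e-06 -0.004297184163377318 0.14231862959539252 [ 0.6203  2.1328 -1.8997] 10.15
```

```bash
python3 -m creep '[[[1,0,0.001,0,0,0,0],[1,0,0,0,0,0,0]]]' | grep -E "posi|^force"; python3 -m creep '[[[1,0,0.001,0,0,0,0],[1,0,0,0,0,0,0]]]'| grep -E "posi|^force"; python3 -c "from m import *
cmp(box=(280,145,360,220))"
```

```text
position: [0.5478, 0.0172, 0.1423]
force: [1.7, 3.8, -3.0]
position: [0.5475, 0.0165, 0.1422]
force: [2.3, 6.3, -4.4]
182 310 311 | 183 308 313 | 184 306 314 | 185 305 315 | 186 305 315 | 187 305 315 | 188 305 315 | 189 305 316 | 190 305 316 | 191 305 315 | 192 306 315 | 193 306 314 | 194 307 313 | 195 308 313 | 196 309 312 | [ 25  37  12  15 132]
```

Stop felt at the right lane. I go round behind the knob.

```bash
python3 -m creep '[[[1,0,-0.006,0,0,0,0],[1,0,-0.009,0,0,0,0],[1,-0.02,0,0,0,0,0],[1,-0.03,0,0,0,0,0],[1,-0.008,0.01,0,0,0,0],[1,0,0.02,0,0,0,0],[1,0,0.014,0,0,0,0],[1,0,0,0,0,0,0]]]'; python3 st.py;python3 -c "from m import *
cmp(box=(280,145,360,220))"
```

```text
clock: 11.4
position: [0.4831, 0.005, 0.1424]
tool_rot: [3.141, -0.0, -0.327]
force: [0.2, -0.3, 0.5]
grip_width: -0.0004
finger_force: 0.0
tcp unit -0.05748048154161908 -0.037305167976124765 0.14240008425206113 [ 0.1818 -0.2537  0.5112] 11.4
183 309 312 | 184 306 314 | 185 305 315 | 186 305 315 | 187 305 315 | 188 305 315 | 189 305 316 | 190 305 315 | 191 305 315 | 192 306 314 | 193 306 313 | 194 307 313 | 195 308 313 | 196 309 312 | [ 25  38  12  14 125]
```

```bash
python3 -m creep '[[[1,0.015,0.001,0,0,0,0],[1,0.008,0.001,0,0,0,0],[1,0.005,0,0,0,0,0],[1,0.005,0,0,0,0,0],[1,0.005,0,0,0,0,0],[1,0.005,0,0,0,0,0],[1,0.005,0,0,0,0,0],[1,0.005,0,0,0,0,0],[1,0,0,0,0,0,0]]]'; python3 st.py;python3 - <<'E'
from m import *
f=cmp(box=(280,145,360,220))
for a in (0,.1,.15,.2,.25,.301):print(a,proj(f,knob(a,.253)))
E
```

```text
clock: 12.35
position: [0.5334, -0.0119, 0.1422]
tool_rot: [-3.141, -0.0, -0.324]
force: [-1.7, 0.7, -0.1]
grip_width: -0.0001
finger_force: 0.4
tcp unit -0.004424426233841693 -0.03723233115028836 0.1422286756210597 [-1.6745  0.7368 -0.1372] 12.35
184 318 319 | 185 316 322 | 186 314 323 | 187 313 324 | 188 313 324 | 189 312 324 | 190 313 324 | 191 313 324 | 192 313 324 | 193 314 323 | 194 314 322 | 195 314 320 | 196 315 320 | 197 316 319 | [ 32  39  13  14 128]
0 [309.7671 188.5038]
0.1 [314.8012 189.065 ]
0.15 [317.3122 189.4462]
0.2 [319.8083 189.893 ]
0.25 [322.2816 190.4038]
0.301 [324.7726 190.9889]
```

```bash
python3 -m creep '[[[1,0.004,0,0,0,0,0],[1,0.004,0,0,0,0,0],[1,0.004,0,0,0,0,0],[1,0.002,0,0,0,0,0],[1,0.001,0,0,0,0,0],[1,0,0,0,0,0,0]]]' | grep -E "posi|^force"; python3 -m creep '[[[1,0.001,0,0,0,0,0],[1,0,0,0,0,0,0]]]'| grep -E "posi|^force";python3 -m creep '[[[1,0.001,0,0,0,0,0],[1,0,0,0,0,0,0]]]'| grep -E "posi|^force"; python3 st.py; python3 -c "from m import *
cmp(box=(280,145,360,220))"
```

```text
position: [0.5471, -0.0166, 0.1422]
force: [-2.5, 0.5, -1.1]
position: [0.548, -0.0169, 0.1423]
force: [-1.3, 0.2, -1.6]
position: [0.5491, -0.0172, 0.1423]
force: [-1.6, 0.3, -1.6]
tcp unit 0.0121079915194312 -0.03728058393107066 0.14232159023602725 [-1.5764  0.3079 -1.6044] 13.4
186 322 327 | 187 320 328 | 188 319 329 | 189 319 330 | 190 319 330 | 191 318 330 | 192 318 330 | 193 319 330 | 194 319 329 | 195 319 328 | 196 319 327 | 197 319 324 | 198 321 323 | [ 38  41  13  13 127]
```

Nearly there. No stop yet, so I continue in 1 mm steps.

```bash
for k in 1; do python3 -m creep '[[[1,0.001,0,0,0,0,0],[1,0,0,0,0,0,0]]]' | grep -E "posi|^force"; python3 -m creep '[[[1,0.001,0,0,0,0,0],[1,0,0,0,0,0,0]]]'| grep -E "posi|^force";python3 -m creep '[[[1,0.001,0,0,0,0,0],[1,0,0,0,0,0,0]]]'| grep -E "posi|^force"; done; python3 st.py
```

```text
position: [0.5501, -0.0175, 0.1423]
force: [-1.6, 0.1, -0.7]
position: [0.551, -0.0178, 0.1423]
force: [-2.7, 0.9, -1.9]
position: [0.5518, -0.0181, 0.1422]
force: [-3.1, 1.4, -1.3]
tcp unit 0.014931261546497161 -0.03724773772065615 0.14221018061010612 [-3.1072  1.4258 -1.3194] 14.05
```

```bash
python3 -m creep '[[[1,0.001,0,0,0,0,0],[1,0,0,0,0,0,0]]]' | grep -E "posi|^force"; python3 -m creep '[[[1,0.001,0,0,0,0,0],[1,0,0,0,0,0,0]]]'| grep -E "posi|^force"; python3 -m creep '[[[1,0.001,0,0,0,0,0],[1,0,0,0,0,0,0]]]'| grep -E "posi|^force"; python3 st.py; python3 -c "from m import *
cmp(box=(280,145,360,220))"
```

```text
position: [0.5526, -0.0183, 0.1421]
force: [-3.7, 1.2, -2.9]
position: [0.5533, -0.0186, 0.1421]
force: [-5.7, 2.0, -3.3]
position: [0.554, -0.0189, 0.142]
force: [-5.5, 3.1, -3.5]
tcp unit 0.017351857248494185 -0.03728249519639489 0.14195072107193257 [-5.4838  3.056  -3.4651] 14.65
186 324 328 | 187 322 329 | 188 321 330 | 189 320 331 | 190 320 331 | 191 320 331 | 192 320 331 | 193 320 331 | 194 320 331 | 195 320 330 | 196 320 329 | 197 320 326 | 198 322 325 | [ 40  41  12  13 127]
```

```bash
python3 -m creep '[[[1,0.002,0,0,0,0,0],[1,0,0,0,0,0,0],[1,0,0,0,0,0,0]]]' | grep -E "posi|^force"; python3 -m creep '[[[1,0.002,0,0,0,0,0],[1,0,0,0,0,0,0],[1,0,0,0,0,0,0]]]'| grep -E "posi|^force"; python3 st.py; python3 -c "from m import *
cmp(box=(280,145,360,220))"
```

```text
position: [0.5555, -0.0193, 0.1417]
force: [-8.3, 4.0, -4.0]
position: [0.5568, -0.0197, 0.1415]
force: [-10.4, 4.2, -4.5]
tcp unit 0.020290928646278242 -0.03721769677594051 0.14146186597828375 [-10.4491   4.2389  -4.4879] 15.3
186 325 328 | 187 322 329 | 188 322 331 | 189 321 331 | 190 321 332 | 191 321 332 | 192 321 332 | 193 321 332 | 194 321 331 | 195 321 330 | 196 321 329 | 197 321 327 | 198 322 325 | [ 41  41  12  13 122]
```

The lever is firmly on its stop. I back straight off and rise.

```bash
python3 -m creep '[[[1,-0.006,0,0,0,0,0],[1,-0.02,0,0,0,0,0],[1,-0.04,0,0,0,0,0],[1,-0.03,0,0,0,0,0],[1,0,0,-0.04,0,0,0],[1,0,0,-0.04,0,0,0],[1,0,0,-0.04,0,0,0],[1,0,0,0,0,0,0],[1,0,0,0,0,0,0]]]'; python3 -c "from m import *
f=cmp(box=(280,145,360,220))
cv2.imwrite('pics/end.png',cv2.resize(f['image'][120:240,240:400,::-1],None,fx=5,fy=5,interpolation=3))"
```

```text
clock: 16.25
position: [0.4683, 0.0101, 0.2634]
tool_rot: [-3.141, -0.003, -0.324]
force: [0.6, 0.2, 0.6]
grip_width: -0.0001
finger_force: 0.0
185 324 326 | 186 322 328 | 187 321 329 | 188 321 330 | 189 320 331 | 190 320 331 | 191 320 331 | 192 320 331 | 193 320 331 | 194 321 330 | 195 320 329 | 196 320 328 | 197 320 326 | 198 321 323 | [ 40  40  12  14 128]
```

View pics/end.png

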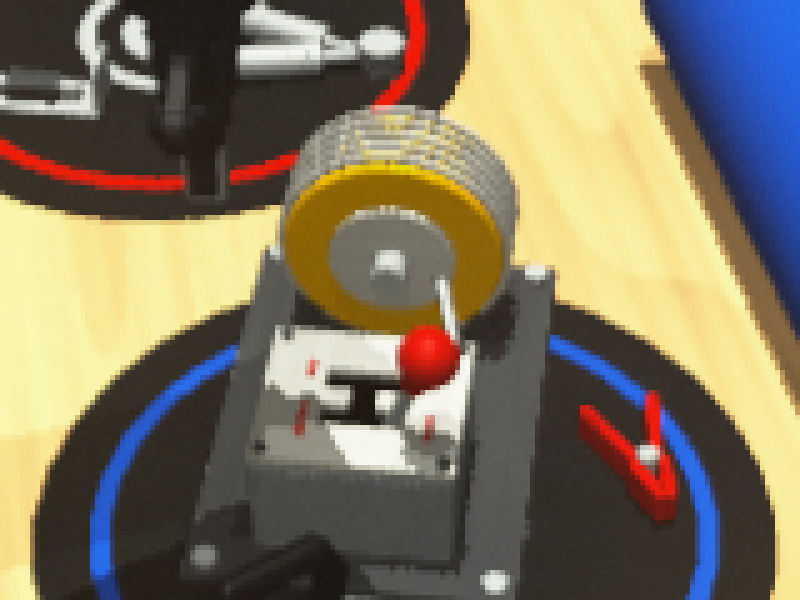

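The final crop shows the knob at (428, 358), fully forward over the far right slot. The clip is where it was, and the gripper is clear and raised.

```bash
python3 -c "from workcell import *;print(job_done())"
```

```text
the job is handed in; nothing more can be done
None
```

The lever is fully home in third: I pushed it forward to neutral, across to the right stop, then forward to its stop, without touching the loose gear, and handed the job in with the gripper clear.

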